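# Load the condiment caddy in the row's order

### The arm

A 7-joint arm with a two-finger parallel gripper is mounted at the origin on the work surface. World frame = base frame: x ahead of the robot, y to its left, z up, the work surface at z = 0. Lengths are in m, angles in rad, forces in N, time in s.
With the tool pointing down it reaches from about 0.425 to 0.875 m from the base axis. Payload 4.7 kg.
Tool frame: the origin (TCP) lies midway between the tips of the shut fingers; the grasp point (between the pads) lies 19 mm behind it; z points along the fingers, y is the line along which they close (so a half turn about z gives the same grasp; the last joint's range is limited). The gripper opens to 87 mm and grips with 3 to 60 N. Pads are 19 mm wide; open, the fingers measure 117 mm over their backs; the gripper's body (75 mm by 190 mm) begins 51 mm behind the grasp point.
Start: joints at [-1.132, 0.321, -0.07, 1.45, 0.023, 1.371, -0.057], TCP at [0.268, 0.592, 0.223] pointing down, gripper open.
Joint ranges: [-2.86, 2.86], [-0.3, 2.09], [-1.38, 1.24], [0.06, 2.45], [-1.56, 4.7], [0.09, 2.05], [-2.69, 2.69]. Speed limits (rad/s): [2.57, 2.57, 3.14, 3.14, 3.14, 3.14, 3.14].

### API

Orientations are given as a rotation vector (axis times angle).
In Python, from bench import monitor, cams, workorder gives the robot as it stands.
- The arm moves only by the tool move_arm, never from a script. Its arguments are lists of equal length, an entry for each row: "slide": the shift along the tool's x, y, z in cm, a list of three; "roll": the turn about the tool's z in rad. In form: {"slide": [[dx, dy, dz], ...], "roll": [roll, ...]}. A call has 1 to 20 rows; each row is the pose to reach, as a shift and turn from the pose commanded when the call began, along the tool's axes at that moment; what a row does not reach only later rows make up. A row lasts 1/10 s, in which the tool goes at most 50 mm and 8.59 degrees, less where a joint would pass 70% of its speed; a pose out of reach is approached as far as the arm can. A call with a gripper value outside its range is refused whole. "gripper" is the finger opening in cm, from 0 to 8.7, set as the call begins (left out, the last holds). The fingers move at their own pace and stop on an object; "squeeze" is the grip in N (left out, the last holds). Time passes only in rows, so rows that repeat a pose let the fingers close. It gives the time, the measured TCP pose, the force, the opening and the grip force at its end, in the units of the state.
- monitor.get_state(): the state, without advancing time (a new reading comes with each control period).
- cams.get_image(name): name is "scene" or "top" or "wrist"; returns the picture (384x512x3 uint8, red, green, blue); there is no depth.
- cams.get_calibration(name): a dict with "mtx" (3x3 intrinsics, pixels), "R" (3x3) and "t" (3): a world point X has camera coordinates R X + t. Camera axes: x right, y down, z forward; pixel columns grow to the right and rows downward; lengths in m; the calibration is good to about 2 mm. A picture is of the moment at which its call begins: read the wrist's pose just before it. get_calibration takes no time and is no camera call; for the wrist camera it gives the pose at the moment of the call.
- workorder.close_job(): hands the job in; it is judged then, once.
The state is a dict: "time": time; "joint_positions": joint angles; "qd": joint speeds; "joint_torque": joint torques, N m; "position": TCP position; "tool_rot": TCP orientation; "ft_force": force on the tool from outside, world axes, zero at the start; "torque": the same for the moment, N m; "grip_width": opening from 0.0 (shut) to 1.0 (fully open); "grip_force": force on a finger pad.
Only numpy, scipy, OpenCV 4.12 (cv2) and the standard library are available. Lean on these libraries where they do the work, as an engineer would, in place of code of your own. Each camera call takes 0.05 s, during which the arm holds its last target. There are 200 camera calls.

### The job

Move the pepper mill, the square tin, the flour dredger and the sugar pot from the drip tray into the carrying caddy, one in each well, keeping the order of the row: whichever stands nearest the tray's spout goes into the well nearest the caddy's handle, the next one into the next well, and so on. Set each one down upright on the floor of its well, about in the middle, without dropping it or tipping any of them over.

Things in the scene. Friction and masses are not known exactly. Their poses are not given: they have to be found in the camera images.
- mill: Wooden pepper mill: round, waisted, the tallest and slimmest of the four, 104 mm high with a small steel ball on top. Foot 52 mm across, waist 38 mm at 45 mm height, straight head 46 mm across from 66 to 92 mm height (the best place to grip). 0.18 to 0.45 kg, loose. Origin: centre of its underside; z up through its top.
- tin: Square metal spice tin with a slightly smaller black lid, 90 mm high: body 54 x 54 mm up to 78 mm height, lid 50 x 50 mm above. Its x and y axes are square to its sides. Grip it across two parallel sides of the body. 0.18 to 0.45 kg, loose. Origin: centre of its underside; z up through its top.
- dredger: Steel flour dredger: a plain round cylinder 58 mm across with a domed, perforated top of 60 mm; 84 mm high in all. The straight side runs up to 68 mm. 0.18 to 0.45 kg, loose. Origin: centre of its underside; z up through its top.
- pot: White ceramic sugar pot with a flat wooden lid and a ball knob: the widest and lowest of the four, 64 mm across from 12 to 62 mm height (55 mm at the foot), lid 65 mm across, knob top at 83 mm. Grip the straight side. 0.18 to 0.45 kg, loose. Origin: centre of its underside; z up through its top.
- pad_mill: White silicone pad, 82 x 82 x 4 mm, fixed, under the pepper mill at the start: one of four alike in a row 86 mm apart, in any order, in a shallow dark steel drip tray (112 x 364 mm, rim 12 mm high; pad tops 10 mm above the table). Origin: centre of its underside. y runs along the row, towards the tray end with the pouring spout (34 mm wide channel sticking out 25 mm).
- pad_tin: White silicone pad, 82 x 82 x 4 mm, fixed, under the square tin at the start: one of four alike in a row 86 mm apart, in any order, in a shallow dark steel drip tray (112 x 364 mm, rim 12 mm high; pad tops 10 mm above the table). Origin: centre of its underside. y runs along the row, towards the tray end with the pouring spout (34 mm wide channel sticking out 25 mm).
- pad_dredger: White silicone pad, 82 x 82 x 4 mm, fixed, under the flour dredger at the start: one of four alike in a row 86 mm apart, in any order, in a shallow dark steel drip tray (112 x 364 mm, rim 12 mm high; pad tops 10 mm above the table). Origin: centre of its underside. y runs along the row, towards the tray end with the pouring spout (34 mm wide channel sticking out 25 mm).
- pad_pot: White silicone pad, 82 x 82 x 4 mm, fixed, under the sugar pot at the start: one of four alike in a row 86 mm apart, in any order, in a shallow dark steel drip tray (112 x 364 mm, rim 12 mm high; pad tops 10 mm above the table). Origin: centre of its underside. y runs along the row, towards the tray end with the pouring spout (34 mm wide channel sticking out 25 mm).
- caddy: White plastic carrying caddy, fixed: an open box 90 x 348 mm, 24 mm high, walls and floor 4 mm, split by three thin walls into a row of four wells along its y axis, each about 82 x 82 mm. Origin: centre of its underside, on the table. Well centres lie at y = 129, 43, -43 and -129 mm, x = 0, and the well floor is 4 mm above the origin.
- caddy_handle: The caddy's carrying handle, fixed: a dark steel loop 66 mm wide and 60 mm high, upright, at one end of the caddy, at its y = +180 mm or -180 mm end (it changes). Origin: centre of its underside, on the table. The other end has only a low white foot.
Mind the look-alikes: they are no part of the job. What is shaped like the pot but orange or pink is not meant.

How it is judged:
By the outcome, as a careful person would: the job done as asked, in the order asked, and still so for the second after the job is handed in, with the robot touching nothing.
It also fails if it takes over 104 s, if anything falls off the work surface, if the arm or the gripper's body presses on something with over 40 N, if the wrist force passes 120 N, or if a joint passes its speed limit or range.

## Working session

There is one attempt and no reset: what is moved stays moved. The work goes in short steps, Python scripts to look and compute and a tool call to move; the robot and the scene stay as the last step left them, time stands still between calls to the robot, and variables do not carry over. Pictures are saved under pics/ and viewed, at most 14 in all, crops included, and the job is handed in when it is done.

Besides the shell and the picture viewer there is one more tool, called after "Request:" as name([rows], argument=value, ...), one row to a line, values as JSON. move_arm: Moves the arm, as the interface text tells. Its arguments: {"type":"object","properties":{"slide":{"type":"array","items":{"type":"array","items":{"type":"number"}}},"roll":{"type":"array","items":{"type":"number"}},"gripper":{"type":"number"},"squeeze":{"type":"number"}},"required":["slide","roll"]}

```bash
ls; mkdir -p pics
python3 - <<'E'
from bench import monitor,cams
import cv2,numpy as np
s=monitor.get_state();print({k:np.round(v,3).tolist() for k,v in s.items()})
for n in("top","scene"):
    c=cams.get_calibration(n);print(n,np.round(c["mtx"],1).tolist(),np.round(c["R"],3).tolist(),np.round(c["t"],3).tolist())
    cv2.imwrite(f"pics/{n}0.png",cams.get_image(n)[:,:,::-1])
E
```

```text
pics
{'time': 0.0, 'joint_positions': [-1.132, 0.322, -0.07, 1.452, 0.023, 1.371, -0.057], 'qd': [-0.001, -0.002, 0.0, -0.0, -0.001, -0.001, -0.001], 'joint_torque': [-0.0, -49.129, -0.404, -31.253, -0.064, 0.044, 0.0], 'position': [0.268, 0.592, 0.221], 'tool_rot': [-0.662, -3.071, 0.003], 'ft_force': [-0.541, 0.126, 0.11], 'torque': [-0.013, -0.027, -0.044], 'grip_force': 0.0, 'grip_width': 1.001}
top [[392.7, 0.0, 261.4], [0.0, 392.7, 181.2], [0.0, 0.0, 1.0]] [[-0.022, -1.0, -0.013], [-0.992, 0.023, -0.121], [0.121, 0.011, -0.993]] [0.034, 0.507, 1.13]
scene [[462.8, 0.0, 261.1], [0.0, 462.8, 195.7], [0.0, 0.0, 1.0]] [[-0.839, 0.544, 0.022], [0.341, 0.556, -0.758], [-0.425, -0.628, -0.652]] [0.413, -0.123, 1.503]
```

View pics/top0.png

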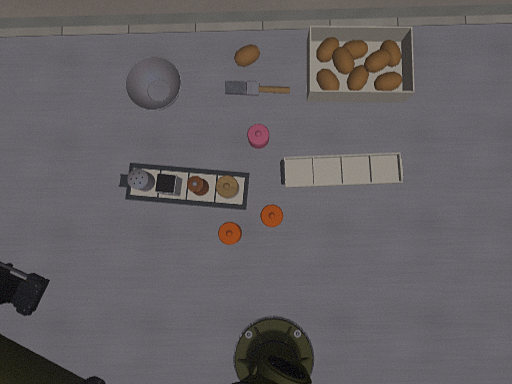

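View pics/scene0.png

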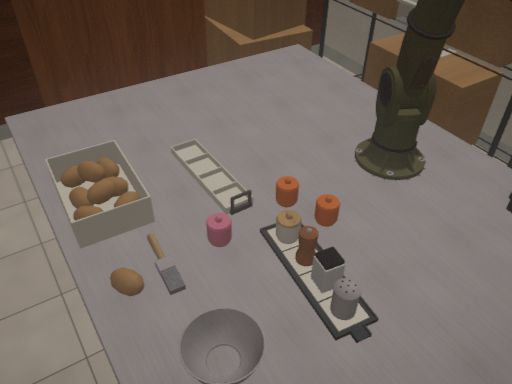

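The top view shows the tray on the left with its spout at its left (+y) end, about (122,181). From the spout the row runs dredger (140,180), tin (168,184), mill (198,187), pot (228,187). The caddy is at (285–402, 170), and its handle is at the left end (283,172), which the scene view confirms at (241,202). I'll get coarse positions first, then a close look with the wrist camera.

```bash
cat > h.py <<'E'
import numpy as np,cv2
from bench import monitor,cams
from scipy.spatial.transform import Rotation as Ro
def ray(c,p):
    c_=-c["R"].T@c["t"]; d=c["R"].T@np.linalg.inv(c["mtx"])@np.array([p[0],p[1],1.]); return c_,d/np.linalg.norm(d)
def onz(c,p,z):
    o,d=ray(c,p); return o+d*(z-o[2])/d[2]
def tri(L):
    A=np.zeros((3,3));b=np.zeros(3);M=[]
    for c,p in L:
        o,d=ray(c,p);P=np.eye(3)-np.outer(d,d);A+=P;b+=P@o;M.append((P,o))
    x=np.linalg.solve(A,b);return x,[np.linalg.norm(P@(x-o)) for P,o in M]
def proj(c,X):
    q=c["mtx"]@(c["R"]@np.array(X)+c["t"]);return q[:2]/q[2]
def tomove(s,X,axis=None):
    """shift in tool axes (cm) to reach X; roll so tool y lines up with angle 'axis' (world)"""
    R=Ro.from_rotvec(s["tool_rot"]).as_matrix(); d=R.T@(np.array(X)-s["position"])*100
    r=None
    if axis is not None:
        a=R.T@np.array([np.cos(axis),np.sin(axis),0]); r=np.arctan2(-a[0],a[1]); r=(r+np.pi/2)%np.pi-np.pi/2
    return np.round(d,2),r
E
python3 - <<'E'
from h import *
t=cams.get_calibration("top")
for n,p,z in [("dredger",(140,180),.09),("tin",(167,183),.1),("mill",(196,185),.1),("pot",(228,187),.08),("trayA",(128,181),.012),("trayB",(248,191),.012),("cadA",(286,172),.024),("cadB",(401,168),.024)]:
    print(n,onz(t,p,z).round(3))
s=monitor.get_state();print(Ro.from_rotvec(s["tool_rot"]).as_matrix().round(3))
w=cams.get_calibration("wrist");print("cam pos",(-w["R"].T@w["t"]).round(3),w["R"].round(2).tolist(),w["mtx"].round(0).tolist())
print(tomove(s,(.46,.22,.36),0.0))
E
```

```text
dredger [0.512 0.364 0.09 ]
tin [0.5   0.285 0.1  ]
mill [0.493 0.204 0.1  ]
pot [0.487 0.117 0.08 ]
trayA [0.52  0.425 0.012]
trayB [0.481 0.063 0.012]
cadA [ 0.534 -0.052  0.024]
cadB [ 0.538 -0.393  0.024]
[[-0.911  0.412 -0.001]
 [ 0.412  0.911 -0.002]
 [-0.    -0.002 -1.   ]]
cam pos [0.195 0.624 0.384] [[0.41, 0.91, -0.0], [0.87, -0.39, 0.29], [0.26, -0.12, -0.96]] [[293.0, 0.0, 254.0], [0.0, 293.0, 194.0], [0.0, 0.0, 1.0]]
(array([-32.84, -25.97, -13.79]), np.float64(1.1459927870992086))
```

Request:
move_arm([
  [-32.2, -19.7, -8],
  [-32.2, -19.7, -8],
  [-32.2, -19.7, -8],
  [-32.2, -19.7, -8],
  [-32.2, -19.7, -8],
  [-32.2, -19.7, -8],
  [-32.2, -19.7, -8],
  [-32.2, -19.7, -8],
  [-32.2, -19.7, -8],
  [-32.2, -19.7, -8],
  [-32.2, -19.7, -8],
  [-32.2, -19.7, -8],
], roll=[1.25, 1.25, 1.25, 1.25, 1.25, 1.25, 1.25, 1.25, 1.25, 1.25, 1.25, 1.25])

```text
time: 1.3
position: [0.4791, 0.2812, 0.302]
tool_rot: [-2.33, -2.107, 0.001]
ft_force: [0.6, 0.8, 0.1]
grip_width: 0.997
grip_force: 0.0
```

Run:
```python
from h import *
import pickle
s=monitor.get_state();c=cams.get_calibration("wrist");im=cams.get_image("wrist")
print(s["time"],s["position"],s["qd"].round(3) if hasattr(s["qd"],'round') else s["qd"],s["joint_positions"])
cv2.imwrite("pics/w1.png",im[:,:,::-1]);pickle.dump(c,open("w1.pkl","wb"))
```

```text
1.3 [0.47914944 0.28121015 0.30202046] [-0.001  0.001  0.001 -0.004  0.002 -0.002 -0.004] [-0.82099606  0.0898268   0.26221964  1.57176561 -0.02357575  1.48402477
 -0.65828866]
```

View pics/w1.png

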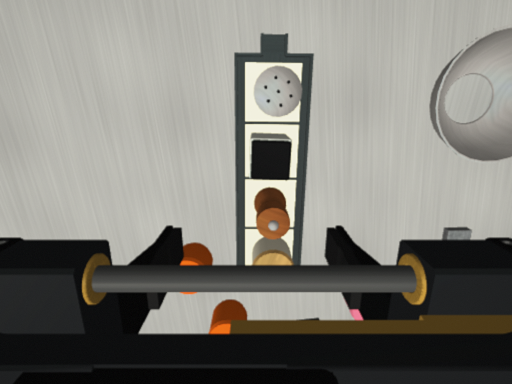

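The wrist view shows the spout at the top (275,43), then the dredger (277,91), tin (271,157) and mill (273,225). The pot (273,255) is partly hidden by the gripper. I'll back along the row to see all of it from two places, then do the same for the caddy.

Request:
move_arm([
  [-15, 0, 0],
  [-15, 0, 0],
  [-15, 0, 0],
  [-15, 0, 0],
  [-15, 0, 0],
  [-15, 0, 0],
], roll=[0, 0, 0, 0, 0, 0])

```text
time: 1.95
position: [0.4643, 0.1327, 0.3025]
tool_rot: [-2.331, -2.106, -0.001]
ft_force: [-0.6, 0.1, -0.4]
grip_width: 0.999
grip_force: 0.0
```

```bash
cat > snap.py <<'E'
import sys,pickle
from h import *
n=sys.argv[1];s=monitor.get_state();c=cams.get_calibration("wrist");im=cams.get_image("wrist")
print(s["time"],s["position"],s["joint_positions"].round(2))
cv2.imwrite(f"pics/{n}.png",im[:,:,::-1]);pickle.dump(c,open(n+".pkl","wb"))
E
python3 snap.py w2
```

```text
1.95 [0.46425247 0.13266323 0.30250454] [-0.71 -0.08  0.36  1.73  0.03  1.48 -0.46]
```

Request:
move_arm([
  [-12, 6, 0],
  [-12, 6, 0],
  [-12, 6, 0],
  [-12, 6, 0],
  [-12, 6, 0],
  [-12, 6, 0],
], roll=[0, 0, 0, 0, 0, 0])

```text
time: 2.6
position: [0.5116, 0.0079, 0.3022]
tool_rot: [-2.329, -2.107, 0.001]
ft_force: [-1.2, -0.5, -0.1]
grip_width: 1.0
grip_force: 0.0
```

```bash
python3 snap.py w3
```

```text
2.6 [0.51164567 0.00788328 0.30215775] [-0.59 -0.02  0.52  1.68  0.01  1.48 -0.17]
```

Request:
move_arm([
  [-33, 3, 0],
  [-33, 3, 0],
  [-33, 3, 0],
  [-33, 3, 0],
  [-33, 3, 0],
  [-33, 3, 0],
  [-33, 3, 0],
  [-33, 3, 0],
  [-33, 3, 0],
  [-33, 3, 0],
  [-33, 3, 0],
], roll=[0, 0, 0, 0, 0, 0, 0, 0, 0, 0, 0])

```text
time: 3.75
position: [0.5085, -0.3236, 0.3025]
tool_rot: [-2.329, -2.107, -0.002]
ft_force: [0.7, 1.2, -0.6]
grip_width: 1.001
grip_force: 0.0
```

```bash
python3 snap.py w4
```

```text
3.75 [ 0.5084702  -0.32363882  0.30252214] [-0.16  0.24  0.84  1.47 -0.18  1.5   0.57]
```

Request:
move_arm([
  [-12, 5, 0],
  [-12, 5, 0],
  [-12, 5, 0],
  [-12, 5, 0],
  [-12, 5, 0],
  [-12, 5, 0],
], roll=[0, 0, 0, 0, 0, 0])

```text
time: 4.4
position: [0.5454, -0.4488, 0.303]
tool_rot: [-2.331, -2.105, -0.003]
ft_force: [0.8, 0.8, -0.5]
grip_width: 0.996
grip_force: 0.0
```

```bash
python3 snap.py w5; python3 -c "
import cv2,numpy as np
I=[cv2.imread(f'pics/w{i}.png')[:288] for i in (2,3,4,5)]
cv2.imwrite('pics/m1.png',cv2.resize(np.vstack([np.hstack(I[:2]),np.hstack(I[2:])]),(800,450),interpolation=cv2.INTER_AREA))"
```

```text
4.4 [ 0.54537407 -0.44878396  0.30295018] [ 0.13  0.52  0.84  1.18 -0.38  1.59  0.78]
```

View pics/m1.png

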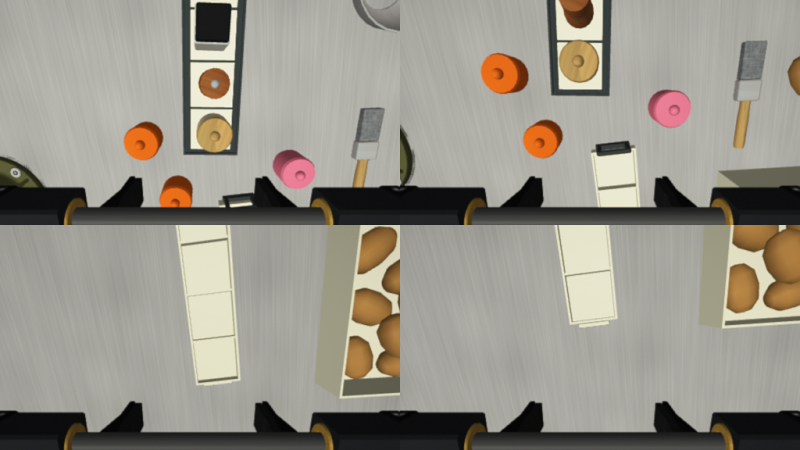

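Montage, in 400-px panels:
- **w2:** tin (212,22), mill (214,83), pot (213,132), tray end at (183–238,153).
- **w3:** pot (579,61), caddy handle end at (613,148).
- **w4 and w5:** caddy far end with a low foot, at about (217,382) and (592,322).

Next I'll extract the features with masks.

```bash
cat > m.py <<'E'
from h import *
import pickle
I={i:cv2.imread(f"pics/w{i}.png") for i in (1,2,3,4,5)};C={i:pickle.load(open(f"w{i}.pkl","rb")) for i in I}
I["t"]=cv2.imread("pics/top0.png");C["t"]=cams.get_calibration("top")
I["s"]=cv2.imread("pics/scene0.png");C["s"]=cams.get_calibration("scene")
def blob(i,box,lo,hi):
    x0,y0,x1,y1=box;h=cv2.cvtColor(I[i],cv2.COLOR_BGR2HSV)[y0:y1,x0:x1]
    m=cv2.inRange(h,np.array(lo),np.array(hi));m=cv2.morphologyEx(m,cv2.MORPH_CLOSE,np.ones((3,3)))
    ct=max(cv2.findContours(m,cv2.RETR_EXTERNAL,cv2.CHAIN_APPROX_NONE)[0],key=cv2.contourArea)
    return ct.reshape(-1,2).astype(np.float32)+np.float32([x0,y0])
def rect(ct): return cv2.boxPoints(cv2.minAreaRect(ct))
def quad(ct):
    h=cv2.convexHull(ct)
    for e in np.linspace(1,15,60):
        q=cv2.approxPolyDP(h,e,True)
        if len(q)<=4: return q.reshape(-1,2)
E
python3 - <<'E'
from m import *
W=([15,0,0],)
# tin lid (black)
for i,b in ((1,(245,125,300,185)),(2,(240,0,305,70))):
    ct=blob(i,b,(0,0,0),(180,255,40));print("tinlid",i,quad(ct).tolist(),len(ct))
# pot lid / knob
for i,b in ((2,(235,135,310,205)),(3,(190,40,270,115))):
    ct=blob(i,b,(8,60,110),(28,255,255));print("potlid",i,cv2.fitEllipse(ct))
# mill
for i,b in ((1,(245,180,300,245)),(2,(245,75,305,135))):
    h=cv2.cvtColor(I[i],cv2.COLOR_BGR2HSV)
    ct=blob(i,b,(0,90,20),(20,255,255));print("mill",i,cv2.fitEllipse(ct),cv2.boundingRect(ct))
# dredger
ct=blob(1,(245,60,305,120),(0,0,60),(180,30,215));print("dred1",cv2.fitEllipse(ct),cv2.boundingRect(ct))
# tray dark
for i,b in ((1,(220,25,330,240)),(2,(220,0,320,205)),(3,(180,0,280,130))):
    ct=blob(i,b,(0,0,0),(180,255,95));h=cv2.convexHull(ct).reshape(-1,2);print("tray",i,cv2.approxPolyDP(h,3,True).reshape(-1,2).tolist())
for i,b in ((3,(225,170,320,240)),(4,(210,0,320,210)),(5,(190,0,290,140))):
    ct=blob(i,b,(20,8,150),(50,60,255));h=cv2.convexHull(ct).reshape(-1,2);print("cad",i,cv2.approxPolyDP(h,2,True).reshape(-1,2).tolist())
crop=lambda i,b,s:cv2.resize(I[i][b[1]:b[3],b[0]:b[2]],None,fx=s,fy=s,interpolation=cv2.INTER_CUBIC)
A=crop(3,(225,165,325,235),4);B=crop(4,(220,140,320,210),4);D=crop(1,(235,30,335,100),4);E=crop(2,(230,80,330,150),4)
cv2.imwrite("pics/m2.png",np.vstack([np.hstack([A,B]),np.hstack([D,E])]))
E
```

```text
tinlid 1 [[290.0, 143.0], [288.0, 178.0], [252.0, 177.0], [253.0, 141.0]] 144
tinlid 2 [[293.0, 5.0], [292.0, 51.0], [252.0, 52.0], [252.0, 5.0]] 174
potlid 2 ((273.96417236328125, 171.9842071533203), (44.567020416259766, 46.55902862548828), 91.74574279785156)
potlid 3 ((228.460205078125, 78.0667953491211), (50.58456039428711, 54.14014434814453), 168.22683715820312)
mill 1 ((271.3910217285156, 213.71861267089844), (33.12088394165039, 53.908016204833984), 171.07191467285156) (255, 188, 35, 52)
mill 2 ((273.9621276855469, 106.4266357421875), (38.202327728271484, 38.96529769897461), 74.34891510009766) (254, 87, 40, 40)
dred1 ((279.3175354003906, 86.48600006103516), (56.18840408325195, 66.93231201171875), 126.47996520996094) (245, 60, 60, 60)
tray 1 [[287.0, 34.0], [312.0, 54.0], [301.0, 239.0], [237.0, 239.0], [235.0, 53.0], [261.0, 34.0]]
tray 2 [[314.0, 0.0], [303.0, 196.0], [235.0, 197.0], [233.0, 0.0]]
tray 3 [[270.0, 0.0], [267.0, 122.0], [194.0, 121.0], [188.0, 0.0]]
cad 3 [[319.0, 170.0], [319.0, 239.0], [225.0, 239.0], [225.0, 170.0]]
cad 4 [[319.0, 0.0], [319.0, 209.0], [210.0, 209.0], [210.0, 0.0]]
cad 5 [[289.0, 0.0], [289.0, 139.0], [190.0, 139.0], [190.0, 0.0]]
```

View pics/m2.png

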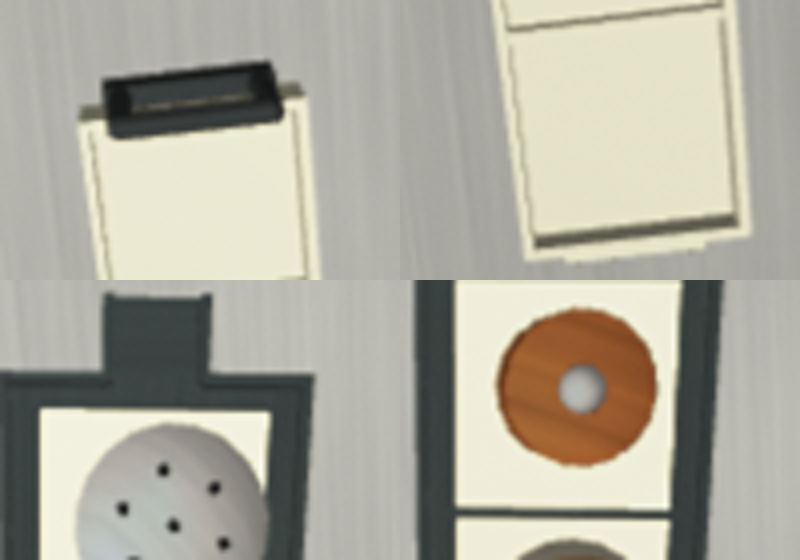

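The crops show the caddy rim corners in w3 at (245,194.5) and (301,189), and in w4 at (252,204.5) and (307.5,198.5). The mill ball is at (275.3,107) in w2, and the dredger's centre hole is at (278.5,91).

Run:
```python
from m import *
P=lambda n,L:(lambda r:print(n,r[0].round(4),"res mm",np.round(np.array(r[1])*1000,1)))(tri([(C[i],p) for i,p in L]))
for i,b in ((3,(225,150,330,235)),(4,(200,0,320,215)),(5,(180,0,300,140))):
    ct=blob(i,b,(15,10,200),(50,80,255));h=cv2.convexHull(ct).reshape(-1,2);print("cad",i,cv2.approxPolyDP(h,2.5,True).reshape(-1,2).tolist())
def bright(i,b,thr):
    h=cv2.cvtColor(I[i],cv2.COLOR_BGR2HSV)[b[1]:b[3],b[0]:b[2]];m=(h[:,:,1]<60)&(h[:,:,2]>90);y,x=np.nonzero(m);return (x.mean()+b[0],y.mean()+b[1])
b1=bright(1,(266,218,282,234),0);b2=bright(2,(268,99,283,114),0);print(b1,b2)
P("mill ball",[(1,b1),(2,b2)])
q1=quad(blob(1,(245,125,300,185),(0,0,0),(180,255,40)));q2=quad(blob(2,(240,0,305,70),(0,0,0),(180,255,40)))
for a,b in ((1,1),(2,2),(0,0),(3,3)): P("tinlid corner",[(1,q1[a]),(2,q2[b])])
P("pot lid",[(2,(273.96,171.98)),(3,(228.46,78.07))])
P("trayR",[(2,(303.5,196.5)),(3,(267.5,122.))]);P("trayL",[(2,(234.5,197)),(3,(193.5,121.5))])
print("far",onz(C[1],(312.5,53.5),.012),onz(C[1],(234.5,53),.012))
print("near w2",onz(C[2],(303.5,196.5),.012),onz(C[2],(234.5,197),.012),"w3",onz(C[3],(267.5,122.),.012),onz(C[3],(193.5,121.5),.012))
print("cad w3",onz(C[3],(245,194.8),.024),onz(C[3],(301.3,189),.024))
print("cad w4",onz(C[4],(251.8,204.6),.024),onz(C[4],(307.5,198.6),.024))
# dredger: hole centre w1, plus outline
print("dredger top hole",onz(C[1],(278.5,91),.094), "outline",onz(C[1],(277.5,91),.080))
for i,p in (("t",(140,180)),): print(onz(C["t"],p,.08))
crop=lambda i,b,s:cv2.resize(I[i][b[1]:b[3],b[0]:b[2]],None,fx=s,fy=s,interpolation=cv2.INTER_CUBIC)
cv2.imwrite("pics/m3.png",np.hstack([crop("t",(110,155,160,205),8),crop("s",(320,270,370,320),8)]))
```

```text
cad 3 [[301.0, 190.0], [305.0, 234.0], [249.0, 234.0], [244.0, 196.0]]
cad 4 [[293.0, 0.0], [307.0, 198.0], [251.0, 204.0], [225.0, 0.0]]
cad 5 [[266.0, 0.0], [277.0, 119.0], [263.0, 127.0], [238.0, 130.0], [218.0, 127.0], [198.0, 0.0]]
(np.float64(272.8666666666667), np.float64(225.2)) (np.float64(275.12), np.float64(106.88))
mill ball [0.4967 0.2063 0.1077] res mm [0. 0.]
tinlid corner [0.5216 0.2653 0.097 ] res mm [0.1 0.1]
tinlid corner [0.4757 0.2698 0.0912] res mm [0.3 0.3]
tinlid corner [0.526  0.3102 0.0999] res mm [0.8 0.8]
tinlid corner [0.4812 0.3165 0.0939] res mm [0.3 0.3]
pot lid [0.4909 0.1211 0.0731] res mm [0.2 0.2]
trayR [0.5381 0.0597 0.0061] res mm [0.7 0.7]
trayL [0.4263 0.0715 0.0098] res mm [0.1 0.1]
far [0.57590558 0.42003359 0.012     ] [0.46669733 0.43172245 0.012     ]
near w2 [0.53783823 0.06184181 0.012     ] [0.42657805 0.07222463 0.012     ] w3 [0.53721621 0.05975882 0.012     ] [0.42669321 0.07156765 0.012     ]
cad w3 [ 0.49194163 -0.04696901  0.024     ] [ 0.58052106 -0.04627787  0.024     ]
cad w4 [ 0.49812907 -0.39554639  0.024     ] [ 0.5866958  -0.39435343  0.024     ]
dredger top hole [0.51778916 0.37223802 0.094     ] outline [0.51770117 0.37285121 0.08      ]
[0.51300915 0.36692483 0.08      ]
```

View pics/m3.png

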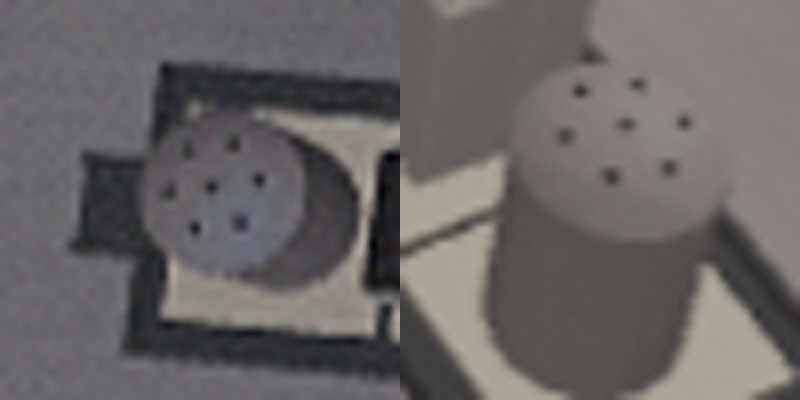

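```bash
cat > plan.py <<'E'
from h import *
O={"dredger":(.5165,.3715),"tin":(.501,.2904),"mill":(.4967,.2063),"pot":(.4909,.1211)}
Wl={"dredger":(.537,-.0918),"tin":(.5385,-.1778),"mill":(.540,-.2638),"pot":(.5416,-.3498)}
G={"dredger":.048,"tin":.051,"mill":.079,"pot":.046}
def go(X,a):
    s=monitor.get_state();print("at",s["position"].round(4),"t",round(s["time"],2),"slide,roll:",tomove(s,X,a))
E
python3 - <<'E'
from m import *
from plan import *
P=lambda n,L:(lambda r:print(n,r[0].round(4),"res mm",np.round(np.array(r[1])*1000,1)))(tri([(C[i],p) for i,p in L]))
P("dredger hole",[(1,(278.3,91)),("t",(136.1,177.9)),("s",(347.9,285.2))])
P("dredger hole w/t",[(1,(278.3,91)),("t",(136.1,177.9))])
P("cad R",[(4,(307.5,198.6)),(5,(277,119.3))]);P("cad L",[(4,(251.8,204.6)),(5,(219,127.5))])
go((*O["dredger"],.20),-.107)
E
```

```text
dredger hole [0.5172 0.3735 0.0933] res mm [1.2 0.3 1.1]
dredger hole w/t [0.517  0.3722 0.0979] res mm [0.2 0.2]
cad R [ 0.5856 -0.3932  0.0277] res mm [0.6 0.6]
cad L [ 0.4984 -0.397   0.0193] res mm [0.5 0.5]
at [ 0.5455 -0.4486  0.3032] t 4.45 slide,roll: (array([ 81.29, -11.21,  10.41]), np.float64(0.005491631399029195))
```

Request:
move_arm([
  [81.3, -11.2, 10.4],
  [81.3, -11.2, 10.4],
  [81.3, -11.2, 10.4],
  [81.3, -11.2, 10.4],
  [81.3, -11.2, 10.4],
  [81.3, -11.2, 10.4],
  [81.3, -11.2, 10.4],
  [81.3, -11.2, 10.4],
  [81.3, -11.2, 10.4],
  [81.3, -11.2, 10.4],
  [81.3, -11.2, 10.4],
  [81.3, -11.2, 10.4],
  [81.3, -11.2, 10.4],
  [81.3, -11.2, 10.4],
  [81.3, -11.2, 10.4],
  [81.3, -11.2, 10.4],
  [81.3, -11.2, 10.4],
  [81.3, -11.2, 10.4],
  [81.3, -11.2, 10.4],
  [81.3, -11.2, 10.4],
], roll=[0, 0, 0, 0, 0, 0, 0, 0, 0, 0, 0, 0, 0, 0, 0, 0, 0, 0, 0, 0], gripper=8.7)

```text
time: 6.45
position: [0.5178, 0.3683, 0.1995]
tool_rot: [2.335, 2.101, 0.001]
ft_force: [0.2, -0.6, -0.6]
grip_width: 0.996
grip_force: 0.0
```

```bash
python3 -c "
from plan import *
go((.517,.372,.039),-.107)"
```

```text
at [0.5178 0.3683 0.1995] t 6.45 slide,roll: (array([ 0.35, -0.13, 16.05]), np.float64(0.0018823185084475558))
```

Request:
move_arm([
  [0.3, -0.1, 3],
  [0.3, -0.1, 6],
  [0.3, -0.1, 9],
  [0.3, -0.1, 11],
  [0.3, -0.1, 13],
  [0.3, -0.1, 14.5],
  [0.3, -0.1, 16],
  [0.3, -0.1, 16],
], roll=[0, 0, 0, 0, 0, 0, 0, 0])

```text
time: 7.25
position: [0.516, 0.3713, 0.0368]
tool_rot: [2.335, 2.102, -0.005]
ft_force: [-0.6, -0.0, 0.3]
grip_width: 1.001
grip_force: 0.0
```

Request:
move_arm([
  [0, 0, 0],
  [0, 0, 0],
  [0, 0, 0],
  [0, 0, 0],
  [0, 0, 0],
  [0, 0, 0],
  [0, 0, 0],
  [0, 0, 0],
], roll=[0, 0, 0, 0, 0, 0, 0, 0], gripper=5.2, squeeze=20)

```text
time: 8.05
position: [0.5174, 0.373, 0.0392]
tool_rot: [2.334, 2.103, 0.002]
ft_force: [0.9, -0.2, 4.4]
grip_width: 0.679
grip_force: 20.0
```

Request:
move_arm([
  [0, 0, -0.5],
  [0, 0, -2],
  [0, 0, -4],
  [0, 0, -7],
  [0, 0, -10],
  [0, 0, -13],
  [0, 0, -15],
  [0, 0, -15],
], roll=[0, 0, 0, 0, 0, 0, 0, 0], squeeze=30)

```text
time: 8.85
position: [0.5186, 0.3736, 0.1927]
tool_rot: [2.334, 2.103, 0.01]
ft_force: [-0.0, 0.8, -2.8]
grip_width: 0.672
grip_force: 30.0
```

```bash
python3 -c "
from plan import *
go((*Wl['dredger'],.10),.018)"
```

```text
at [0.5186 0.3736 0.1927] t 8.85 slide,roll: (array([-46.14,   6.64,   9.08]), np.float64(-0.12223663212008029))
```

Request:
move_arm([
  [-1.5, 0.2, 0],
  [-4.5, 0.6, 0],
  [-8.5, 1.2, 0],
  [-13, 1.9, 0],
  [-17.5, 2.5, 0],
  [-22, 3.2, 0],
  [-26.5, 3.8, 0],
  [-31, 4.5, 0],
  [-35.5, 5.1, 0],
  [-39.5, 5.7, 0],
  [-43, 6.2, 0],
  [-45.3, 6.5, 0],
  [-46.1, 6.6, 0],
  [-46.1, 6.6, 0],
  [-46.1, 6.6, 0],
], roll=[0, -0.02, -0.04, -0.06, -0.08, -0.1, -0.122, -0.122, -0.122, -0.122, -0.122, -0.122, -0.122, -0.122, -0.122])

```text
time: 10.35
position: [0.5341, -0.0909, 0.1877]
tool_rot: [-2.198, -2.242, 0.001]
ft_force: [-0.4, 1.0, -2.9]
grip_width: 0.67
grip_force: 30.0
```

```bash
python3 -c "
from plan import *
go((*Wl['dredger'],.033),.018)"
```

```text
at [ 0.5341 -0.0909  0.1877] t 10.35 slide,roll: (array([-0.11,  0.31, 15.46]), np.float64(0.0015765889585497295))
```

Request:
move_arm([
  [-0.1, 0.3, 2],
  [-0.1, 0.3, 5],
  [-0.1, 0.3, 8],
  [-0.1, 0.3, 10.5],
  [-0.1, 0.3, 12.5],
  [-0.1, 0.3, 13.7],
  [-0.1, 0.3, 14.5],
  [-0.1, 0.3, 15],
  [-0.1, 0.3, 15.2],
  [-0.1, 0.3, 15.2],
], roll=[0, 0, 0, 0, 0, 0, 0, 0, 0, 0])

```text
time: 11.35
position: [0.5382, -0.0935, 0.037]
tool_rot: [2.201, 2.241, 0.001]
ft_force: [-0.5, -0.8, -3.3]
grip_width: 0.674
grip_force: 30.0
```

Request:
move_arm([
  [0, 0, 0.1],
  [0, 0, 0.2],
  [0, 0, 0.25],
  [0, 0, 0.25],
], roll=[0, 0, 0, 0])

```text
time: 11.75
position: [0.5378, -0.0936, 0.0341]
tool_rot: [2.201, 2.241, 0.0]
ft_force: [1.4, -0.3, -3.5]
grip_width: 0.675
grip_force: 30.0
```

Request:
move_arm([
  [0, 0, 0.1],
  [0, 0, 0.15],
  [0, 0, 0.2],
  [0, 0, 0.2],
], roll=[0, 0, 0, 0])

```text
time: 12.15
position: [0.538, -0.0936, 0.0332]
tool_rot: [-2.201, -2.241, -0.001]
ft_force: [-3.2, 0.1, 7.5]
grip_width: 0.67
grip_force: 30.0
```

Request:
move_arm([
  [0, 0, 0],
  [0, 0, 0],
  [0, 0, 0],
  [0, 0, 0],
  [0, 0, 0],
  [0, 0, 0],
], roll=[0, 0, 0, 0, 0, 0], gripper=8.7)

```text
time: 12.75
position: [0.5378, -0.0936, 0.032]
tool_rot: [2.201, 2.241, -0.0]
ft_force: [-0.4, -0.1, 0.5]
grip_width: 0.991
grip_force: 0.0
```

Request:
move_arm([
  [0, 0, -1],
  [0, 0, -3],
  [0, 0, -6],
  [0, 0, -10],
  [0, 0, -13],
  [0, 0, -15],
  [0, 0, -16],
  [0, 0, -16],
], roll=[0, 0, 0, 0, 0, 0, 0, 0])

```text
time: 13.55
position: [0.5386, -0.0938, 0.1936]
tool_rot: [2.2, 2.24, 0.004]
ft_force: [1.0, 0.3, -0.3]
grip_width: 1.001
grip_force: 0.0
```

```bash
python3 -c "
from plan import *
go((*O['tin'],.15),-.107)"
```

```text
at [ 0.5386 -0.0938  0.1936] t 13.55 slide,roll: (array([38.48, -3.08,  4.37]), np.float64(0.12497459333419014))
```

Request:
move_arm([
  [2, -0.2, 0],
  [6, -0.5, 0],
  [11, -0.9, 0],
  [16, -1.3, 0],
  [21, -1.7, 0],
  [26, -2.1, 0],
  [31, -2.5, 0],
  [35, -2.8, 0],
  [37.5, -3, 0],
  [38.5, -3.1, 0],
  [38.5, -3.1, 0],
  [38.5, -3.1, 0],
], roll=[0.02, 0.04, 0.06, 0.08, 0.1, 0.125, 0.125, 0.125, 0.125, 0.125, 0.125, 0.125])

```text
time: 14.75
position: [0.5002, 0.2885, 0.1914]
tool_rot: [2.339, 2.096, -0.003]
ft_force: [0.3, -1.0, -0.1]
grip_width: 1.001
grip_force: 0.0
```

```bash
python3 -c "
from plan import *
go((*O['tin'],.042),-.107)"
```

```text
at [0.5002 0.2885 0.1914] t 14.75 slide,roll: (array([ 0.23,  0.06, 14.94]), np.float64(-0.0022320960247630417))
```

Request:
move_arm([
  [0.2, 0, 2],
  [0.2, 0, 5],
  [0.2, 0, 8],
  [0.2, 0, 11],
  [0.2, 0, 13],
  [0.2, 0, 14.3],
  [0.2, 0, 15],
  [0.2, 0, 15],
], roll=[0, 0, 0, 0, 0, 0, 0, 0])

```text
time: 15.55
position: [0.5002, 0.2917, 0.0418]
tool_rot: [2.338, 2.098, -0.001]
ft_force: [-0.2, 0.4, -0.4]
grip_width: 0.997
grip_force: 0.0
```

Request:
move_arm([
  [0, 0, 0],
  [0, 0, 0],
  [0, 0, 0],
  [0, 0, 0],
  [0, 0, 0],
  [0, 0, 0],
  [0, 0, 0],
  [0, 0, 0],
], roll=[0, 0, 0, 0, 0, 0, 0, 0], gripper=4.8, squeeze=30)

```text
time: 16.35
position: [0.5004, 0.293, 0.0424]
tool_rot: [2.337, 2.099, 0.002]
ft_force: [0.5, -0.1, 1.8]
grip_width: 0.624
grip_force: 29.8
```

Request:
move_arm([
  [0, 0, -0.5],
  [0, 0, -2],
  [0, 0, -4],
  [0, 0, -7],
  [0, 0, -10],
  [0, 0, -13],
  [0, 0, -15],
  [0, 0, -15],
], roll=[0, 0, 0, 0, 0, 0, 0, 0])

```text
time: 17.15
position: [0.5017, 0.2936, 0.196]
tool_rot: [2.337, 2.099, 0.01]
ft_force: [0.9, 0.1, -4.1]
grip_width: 0.615
grip_force: 29.9
```

```bash
python3 -c "
from plan import *
go((*Wl['tin'],.10),.018)"
```

```text
at [0.5017 0.2936 0.196 ] t 17.15 slide,roll: (array([-46.52,   8.66,   9.43]), np.float64(-0.1252729979059104))
```

Request:
move_arm([
  [-1.5, 0.3, 0],
  [-4.5, 0.8, 0],
  [-8.5, 1.6, 0],
  [-13, 2.4, 0],
  [-17.5, 3.2, 0],
  [-22, 4.1, 0],
  [-26.5, 4.9, 0],
  [-31, 5.7, 0],
  [-35.5, 6.5, 0],
  [-39.5, 7.3, 0],
  [-43, 8, 0],
  [-45.6, 8.5, 0],
  [-46.5, 8.7, 0],
  [-46.5, 8.7, 0],
  [-46.5, 8.7, 0],
], roll=[0, -0.02, -0.04, -0.06, -0.08, -0.1, -0.125, -0.125, -0.125, -0.125, -0.125, -0.125, -0.125, -0.125, -0.125])

```text
time: 18.65
position: [0.5361, -0.1775, 0.191]
tool_rot: [-2.199, -2.24, 0.001]
ft_force: [0.0, -0.6, -3.8]
grip_width: 0.618
grip_force: 29.9
```

```bash
python3 -c "
from plan import *
go((*Wl['tin'],.036),.018)"
```

```text
at [ 0.5361 -0.1775  0.191 ] t 18.65 slide,roll: (array([-0.06,  0.27, 15.5 ]), np.float64(0.0008299064511834153))
```

Request:
move_arm([
  [0, 0.2, 2],
  [0, 0.2, 5],
  [0, 0.2, 8],
  [0, 0.2, 10.5],
  [0, 0.2, 12.5],
  [0, 0.2, 13.7],
  [0, 0.2, 14.5],
  [0, 0.2, 15],
  [0, 0.2, 15.3],
  [0, 0.2, 15.4],
  [0, 0.2, 15.4],
], roll=[0, 0, 0, 0, 0, 0, 0, 0, 0, 0, 0])

```text
time: 19.75
position: [0.5393, -0.1789, 0.0386]
tool_rot: [2.201, 2.241, 0.001]
ft_force: [-0.3, 0.2, -3.3]
grip_width: 0.617
grip_force: 29.9
```

Request:
move_arm([
  [0, 0, 0.1],
  [0, 0, 0.15],
  [0, 0, 0.2],
  [0, 0, 0.2],
], roll=[0, 0, 0, 0])

```text
time: 20.15
position: [0.5391, -0.1789, 0.0365]
tool_rot: [2.201, 2.241, 0.001]
ft_force: [-0.0, 0.5, 0.8]
grip_width: 0.616
grip_force: 29.9
```

Request:
move_arm([
  [0, 0, 0.05],
  [0, 0, 0.05],
], roll=[0, 0])

```text
time: 20.35
position: [0.5391, -0.1789, 0.0365]
tool_rot: [-2.201, -2.241, -0.001]
ft_force: [-2.1, 1.3, 5.3]
grip_width: 0.622
grip_force: 29.9
```

Request:
move_arm([
  [0, 0, 0],
  [0, 0, 0],
  [0, 0, 0],
  [0, 0, 0],
  [0, 0, 0],
  [0, 0, 0],
], roll=[0, 0, 0, 0, 0, 0], gripper=8.7)

```text
time: 20.95
position: [0.5389, -0.1788, 0.0355]
tool_rot: [2.201, 2.241, 0.0]
ft_force: [0.3, -0.1, -0.6]
grip_width: 0.986
grip_force: 0.0
```

Request:
move_arm([
  [0, 0, -1],
  [0, 0, -3],
  [0, 0, -6],
  [0, 0, -10],
  [0, 0, -13],
  [0, 0, -15],
  [0, 0, -16],
  [0, 0, -16],
], roll=[0, 0, 0, 0, 0, 0, 0, 0])

```text
time: 21.75
position: [0.5397, -0.1791, 0.1971]
tool_rot: [2.2, 2.24, 0.003]
ft_force: [-0.7, 0.6, -0.4]
grip_width: 1.002
grip_force: 0.0
```

```bash
python3 -c "
from plan import *
go((*O['mill'],.15),-.107)"
```

```text
at [ 0.5397 -0.1791  0.1971] t 21.75 slide,roll: (array([38.61, -3.62,  4.7 ]), np.float64(0.1249545741372986))
```

Request:
move_arm([
  [2, -0.2, 0],
  [6, -0.6, 0],
  [11, -1, 0],
  [16, -1.5, 0],
  [21, -2, 0],
  [26, -2.4, 0],
  [31, -2.9, 0],
  [35, -3.3, 0],
  [37.6, -3.5, 0],
  [38.6, -3.6, 0],
  [38.6, -3.6, 0],
  [38.6, -3.6, 0],
], roll=[0.02, 0.04, 0.06, 0.08, 0.1, 0.125, 0.125, 0.125, 0.125, 0.125, 0.125, 0.125])

```text
time: 22.95
position: [0.4962, 0.2042, 0.195]
tool_rot: [2.339, 2.096, -0.002]
ft_force: [0.7, -0.1, 0.2]
grip_width: 1.0
grip_force: 0.0
```

```bash
python3 -c "
from plan import *
go((*O['mill'],.070),-.107)"
```

```text
at [0.4962 0.2042 0.195 ] t 22.95 slide,roll: (array([ 0.23,  0.04, 12.5 ]), np.float64(-0.0022354050270581016))
```

Request:
move_arm([
  [0.1, 0, 2],
  [0.1, 0, 5],
  [0.1, 0, 8],
  [0.1, 0, 10],
  [0.1, 0, 11.5],
  [0.1, 0, 12.5],
  [0.1, 0, 12.5],
], roll=[0, 0, 0, 0, 0, 0, 0])

```text
time: 23.65
position: [0.4957, 0.2062, 0.0697]
tool_rot: [-2.339, -2.098, 0.003]
ft_force: [-0.0, 0.3, -0.4]
grip_width: 1.0
grip_force: 0.0
```

Request:
move_arm([
  [0, 0, 0],
  [0, 0, 0],
  [0, 0, 0],
  [0, 0, 0],
  [0, 0, 0],
  [0, 0, 0],
  [0, 0, 0],
  [0, 0, 0],
  [0, 0, 0],
], roll=[0, 0, 0, 0, 0, 0, 0, 0, 0], gripper=4, squeeze=30)

```text
time: 24.55
position: [0.4964, 0.2075, 0.0708]
tool_rot: [2.337, 2.099, 0.001]
ft_force: [0.3, -0.6, 1.0]
grip_width: 0.519
grip_force: 30.0
```

Request:
move_arm([
  [0, 0, -0.5],
  [0, 0, -2],
  [0, 0, -4],
  [0, 0, -7],
  [0, 0, -10],
  [0, 0, -12.5],
  [0, 0, -14],
  [0, 0, -14],
], roll=[0, 0, 0, 0, 0, 0, 0, 0])

```text
time: 25.35
position: [0.4972, 0.208, 0.2131]
tool_rot: [2.337, 2.099, 0.007]
ft_force: [-0.4, -1.8, -2.8]
grip_width: 0.518
grip_force: 30.0
```

```bash
python3 -c "
from plan import *
go((*Wl['mill'],.10),.018)"
```

```text
at [0.4972 0.208  0.2131] t 25.35 slide,roll: (array([-46.48,   9.26,  11.2 ]), np.float64(-0.12503681605889838))
```

Request:
move_arm([
  [-1.5, 0.3, 0],
  [-4.5, 0.9, 0],
  [-8.5, 1.7, 0],
  [-13, 2.6, 0],
  [-17.5, 3.5, 0],
  [-22, 4.4, 0],
  [-26.5, 5.3, 0],
  [-31, 6.2, 0],
  [-35.5, 7.1, 0],
  [-39.5, 7.9, 0],
  [-43, 8.6, 0],
  [-45.6, 9.1, 0],
  [-46.5, 9.3, 0],
  [-46.5, 9.3, 0],
  [-46.5, 9.3, 0],
], roll=[0, -0.02, -0.04, -0.06, -0.08, -0.1, -0.125, -0.125, -0.125, -0.125, -0.125, -0.125, -0.125, -0.125, -0.125])

```text
time: 26.85
position: [0.5384, -0.2634, 0.2095]
tool_rot: [-2.199, -2.24, -0.0]
ft_force: [0.7, -0.2, -3.2]
grip_width: 0.521
grip_force: 30.0
```

```bash
python3 -c "
from plan import *
go((*Wl['mill'],.064),.018)"
```

```text
at [ 0.5384 -0.2634  0.2095] t 26.85 slide,roll: (array([-0.07,  0.19, 14.55]), np.float64(0.0007364380238952251))
```

Request:
move_arm([
  [0, 0.1, 2],
  [0, 0.1, 5],
  [0, 0.1, 8],
  [0, 0.1, 10],
  [0, 0.1, 11.8],
  [0, 0.1, 13],
  [0, 0.1, 13.8],
  [0, 0.1, 14.2],
  [0, 0.1, 14.4],
  [0, 0.1, 14.4],
], roll=[0, 0, 0, 0, 0, 0, 0, 0, 0, 0])

```text
time: 27.85
position: [0.5402, -0.2648, 0.067]
tool_rot: [2.201, 2.241, 0.001]
ft_force: [1.0, 0.4, -2.4]
grip_width: 0.52
grip_force: 30.0
```

Request:
move_arm([
  [0, 0, 0.1],
  [0, 0, 0.15],
  [0, 0, 0.2],
  [0, 0, 0.2],
], roll=[0, 0, 0, 0])

```text
time: 28.25
position: [0.5401, -0.2649, 0.0648]
tool_rot: [2.201, 2.241, 0.001]
ft_force: [-0.3, 0.5, -2.3]
grip_width: 0.517
grip_force: 30.0
```

Request:
move_arm([
  [0, 0, 0.05],
  [0, 0, 0.1],
  [0, 0, 0.1],
], roll=[0, 0, 0])

```text
time: 28.55
position: [0.5402, -0.2651, 0.0647]
tool_rot: [2.201, 2.241, 0.001]
ft_force: [-1.4, 1.3, 5.6]
grip_width: 0.516
grip_force: 30.0
```

Request:
move_arm([
  [0, 0, 0],
  [0, 0, 0],
  [0, 0, 0],
  [0, 0, 0],
  [0, 0, 0],
  [0, 0, 0],
  [0, 0, 0],
], roll=[0, 0, 0, 0, 0, 0, 0], gripper=8.7)

```text
time: 29.25
position: [0.5398, -0.2648, 0.0635]
tool_rot: [-2.201, -2.241, -0.0]
ft_force: [0.2, 1.0, 0.2]
grip_width: 0.981
grip_force: 0.0
```

Request:
move_arm([
  [0, 0, -1],
  [0, 0, -3],
  [0, 0, -6],
  [0, 0, -9],
  [0, 0, -11],
  [0, 0, -13],
  [0, 0, -13],
], roll=[0, 0, 0, 0, 0, 0, 0])

```text
time: 29.95
position: [0.5414, -0.266, 0.1972]
tool_rot: [2.198, 2.237, 0.005]
ft_force: [1.1, 0.4, -0.3]
grip_width: 1.001
grip_force: 0.0
```

```bash
python3 -c "
from plan import *
go((*O['pot'],.15),-.107)"
```

```text
at [ 0.5414 -0.266   0.1972] t 29.95 slide,roll: (array([38.8 , -4.39,  4.63]), np.float64(0.1246772533336511))
```

Request:
move_arm([
  [2, -0.2, 0],
  [6, -0.7, 0],
  [11, -1.2, 0],
  [16, -1.8, 0],
  [21, -2.4, 0],
  [26, -2.9, 0],
  [31, -3.5, 0],
  [35, -4, 0],
  [37.7, -4.3, 0],
  [38.7, -4.4, 0],
  [38.7, -4.4, 0],
  [38.7, -4.4, 0],
], roll=[0.02, 0.04, 0.06, 0.08, 0.1, 0.125, 0.125, 0.125, 0.125, 0.125, 0.125, 0.125])

```text
time: 31.15
position: [0.4892, 0.1193, 0.1934]
tool_rot: [2.339, 2.096, -0.001]
ft_force: [-0.2, -0.6, -0.5]
grip_width: 1.001
grip_force: 0.0
```

```bash
python3 -c "
from plan import *
go((*O['pot'],.037),-.107)"
```

```text
at [0.4892 0.1193 0.1934] t 31.15 slide,roll: (array([ 0.22,  0.15, 15.64]), np.float64(-0.002290129168935895))
```

Request:
move_arm([
  [0.1, 0.1, 2],
  [0.1, 0.1, 5],
  [0.1, 0.1, 8],
  [0.1, 0.1, 11],
  [0.1, 0.1, 13],
  [0.1, 0.1, 14.6],
  [0.1, 0.1, 15.6],
  [0.1, 0.1, 15.6],
], roll=[0, 0, 0, 0, 0, 0, 0, 0])

```text
time: 31.95
position: [0.4895, 0.1202, 0.0366]
tool_rot: [2.34, 2.096, -0.004]
ft_force: [-0.5, -0.0, -0.2]
grip_width: 1.002
grip_force: 0.0
```

Request:
move_arm([
  [0, 0, 0],
  [0, 0, 0],
  [0, 0, 0],
  [0, 0, 0],
  [0, 0, 0],
  [0, 0, 0],
  [0, 0, 0],
  [0, 0, 0],
], roll=[0, 0, 0, 0, 0, 0, 0, 0], gripper=5.8, squeeze=30)

```text
time: 32.75
position: [0.4907, 0.1225, 0.0383]
tool_rot: [2.337, 2.099, 0.002]
ft_force: [-0.0, 0.4, 5.1]
grip_width: 0.726
grip_force: 30.0
```

Request:
move_arm([
  [0, 0, -0.5],
  [0, 0, -2],
  [0, 0, -4],
  [0, 0, -7],
  [0, 0, -10],
  [0, 0, -13],
  [0, 0, -15],
  [0, 0, -15],
], roll=[0, 0, 0, 0, 0, 0, 0, 0])

```text
time: 33.55
position: [0.4912, 0.1226, 0.1897]
tool_rot: [2.336, 2.099, 0.006]
ft_force: [0.3, 0.3, -2.2]
grip_width: 0.731
grip_force: 30.0
```

```bash
python3 -c "
from plan import *
go((*Wl['pot'],.10),.018)"
```

```text
at [0.4912 0.1226 0.1897] t 33.55 slide,roll: (array([-46.46,  10.03,   8.89]), np.float64(-0.12486034714612537))
```

Request:
move_arm([
  [-1.5, 0.3, 0],
  [-4.5, 1, 0],
  [-8.5, 1.8, 0],
  [-13, 2.8, 0],
  [-17.5, 3.8, 0],
  [-22, 4.7, 0],
  [-26.5, 5.7, 0],
  [-31, 6.7, 0],
  [-35.5, 7.7, 0],
  [-39.5, 8.5, 0],
  [-43, 9.3, 0],
  [-45.6, 9.8, 0],
  [-46.4, 10, 0],
  [-46.4, 10, 0],
  [-46.4, 10, 0],
], roll=[0, -0.02, -0.04, -0.06, -0.08, -0.1, -0.125, -0.125, -0.125, -0.125, -0.125, -0.125, -0.125, -0.125, -0.125])

```text
time: 35.05
position: [0.5394, -0.3484, 0.1863]
tool_rot: [-2.199, -2.24, -0.0]
ft_force: [1.2, 0.8, -2.2]
grip_width: 0.723
grip_force: 30.0
```

```bash
python3 -c "
from plan import *
go((*Wl['pot'],.031),.018)"
```

```text
at [ 0.5394 -0.3484  0.1863] t 35.05 slide,roll: (array([-0.18,  0.25, 15.53]), np.float64(0.0005890291182091278))
```

Request:
move_arm([
  [0, 0.1, 2],
  [0, 0.1, 5],
  [0, 0.1, 8],
  [0, 0.1, 10.5],
  [0, 0.1, 12.5],
  [0, 0.1, 13.8],
  [0, 0.1, 14.6],
  [0, 0.1, 15.1],
  [0, 0.1, 15.4],
  [0, 0.1, 15.4],
], roll=[0, 0, 0, 0, 0, 0, 0, 0, 0, 0])

```text
time: 36.05
position: [0.5412, -0.3498, 0.0339]
tool_rot: [2.201, 2.241, 0.001]
ft_force: [0.1, -0.2, -2.9]
grip_width: 0.727
grip_force: 30.0
```

Request:
move_arm([
  [0, 0, 0.1],
  [0, 0, 0.15],
  [0, 0, 0.2],
  [0, 0, 0.2],
], roll=[0, 0, 0, 0])

```text
time: 36.45
position: [0.5411, -0.3501, 0.0324]
tool_rot: [2.201, 2.241, 0.001]
ft_force: [-0.8, 0.8, 3.1]
grip_width: 0.73
grip_force: 30.0
```

Contact. Next I'll release, lift and back off for a check.

Request:
move_arm([
  [0, 0, 0],
  [0, 0, 0],
  [0, 0, 0],
  [0, 0, 0],
  [0, 0, 0],
  [0, 0, 0],
], roll=[0, 0, 0, 0, 0, 0], gripper=8.7)

```text
time: 37.05
position: [0.5409, -0.3497, 0.0315]
tool_rot: [2.201, 2.241, 0.0]
ft_force: [1.3, 0.2, -0.3]
grip_width: 0.993
grip_force: 0.0
```

Request:
move_arm([
  [0, 0, -1],
  [0, 0, -3],
  [0, 0, -6],
  [0, 0, -10],
  [0, 0, -14],
  [0, 0, -18],
  [0, 0, -22],
  [-3, 0, -25],
  [-7, 0, -27],
  [-10, 0, -27],
  [-13, 0, -27],
  [-15, 0, -27],
  [-15, 0, -27],
], roll=[0, 0, 0, 0, 0, 0, 0, 0, 0, 0, 0, 0, 0])

```text
time: 38.35
position: [0.5411, -0.5032, 0.3014]
tool_rot: [-2.207, -2.236, 0.005]
ft_force: [0.1, 0.4, -0.5]
grip_width: 1.0
grip_force: 0.0
```

```bash
python3 snap.py w6
python3 - <<'E'
from bench import cams
import cv2,numpy as np
cv2.imwrite("pics/f1.png",np.hstack([cv2.resize(cams.get_image("top")[100:240,250:450,::-1],(400,280)),cv2.resize(cv2.imread("pics/w6.png"),(400,300))[:280]]))
E
```

```text
38.35 [ 0.54108939 -0.50321072  0.30139756] [ 0.21  0.63  0.91  1.07 -0.48  1.64  0.99]
```

View pics/f1.png

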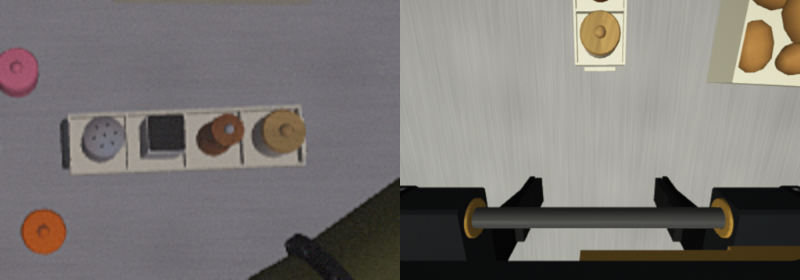

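The top view shows all four upright and about centred. From the handle end (66,143) they stand dredger (103,137), tin (164,134), mill (222,133), pot (285,131). The robot is clear, so I'm handing the job in.

```bash
python3 -c "
from bench import workorder
print(workorder.close_job())"
```

```text
the job is handed in; nothing more can be done
None
```

The dredger, tin, mill and pot stand upright in the caddy's wells in that order from the handle, and the job was handed in at about 38 s; no verdict came back.

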